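Tip the barrel bungs into the box and snap its clip cover shut

TASK

Lift the tip tray by its brass bar so that all four wooden bungs slide into the white box, and let the tray back down. Then swing the box's clear cover over and press its orange pad down with the fingertips until the clip snaps and the cover is fully shut; finish while still pressing firmly on the cover, without letting go. Leave the cup, the paint jar and the brush where they are.

Things in the scene. Friction and masses are not known exactly. Their poses are not given: they have to be found in the camera images.
- box: White open-topped storage box, 150 x 170 mm outside (own x, y), 85 mm high, walls 4 mm, fixed to the table. Origin: centre of its underside; z up. The cover hinges on its +x rim (far from the robot); the clip is at the middle of its -x face (towards the robot). The tip tray stands at its +y side.
- lid (a joint): Angle of the clear cover, rad: 0 = shut, 1.57 = upright, at most 1.8; starts at 1.3 to 1.6. Stiff hinge (0.13 N m): stays where left. At about 0.08 (front edge 13 mm up) its tongue meets the sprung clip; about 10 N (8 to 13) on the pad drives it over, the force drops suddenly near 0.05 and the clip pulls it to 0 and keeps it. Shut, it is rigid, the pad's top 93 mm above the table.
- lid_hinge (a point): Middle of the cover's hinge line, at the box's +x rim, 85 mm above the table. Axes turn with the cover and equal the box's when it is shut: the cover then reaches 158 mm from here along -x, is 156 mm wide (y), and 6 mm thick (z from 0 to 6 mm), its outer face being +z. When the cover stands open it stands upright at the box's far rim; its outer face then looks away from the robot.
- lid_press (a point): Middle of the orange thumb pad (34 x 70 mm) on the cover's outer face, 138 mm from the hinge line and 20 mm from the free edge, on the outer surface (8 mm above the cover's underside); axes as those of lid_hinge.
- stand: Fixed wooden stand of the tip tray. Origin on the table below the middle of the tray's hinge line; axes parallel to the box's: x along the hinge line, y from the box towards the tray's handle, z up. Base 180 mm along x, reaching to y = 212 mm.
- tray (a joint): Angle of the tip tray, rad: 0 = level (start), grows as the handle end is lifted, at most 1.15. Let go, it sinks back to 0 by its own weight, damped. Bungs slide off over the hinge end from about 0.5 to 0.7.
- tray_hinge (a point): Middle of the tray's hinge line, 112 mm above the table; axes turn with the tray (equal to the stand's when level). The light wooden tray is 130 mm wide (x), its floor runs from y = -20 mm (open lip, at the box) to y = 165 mm (end wall); rims 22 mm above the floor; floor top at z = 3 mm. Tray 0.32 kg.
- tray_bar (a point): Middle of the tray's brass handle bar: round, 12 mm thick, 104 mm long along x, carried by a post at each end; at y = 170 mm, z = 62 mm from tray_hinge in its turning axes, so 174 mm above the table when level, 37 mm above the tray's rims. A gripper closing along y on it may stay upright while the bar turns between the pads.
- bung0_mid (a point): Loose tapered wooden barrel bung, dark brown, 36 mm across the top, 31 mm across the foot, 28 mm tall, about 25 g; one of four that start standing on the tray. The point is its centre, half-way up.
- bung1_mid (a point): Loose tapered wooden barrel bung, dark brown, 36 mm across the top, 31 mm across the foot, 28 mm tall, about 25 g; one of four that start standing on the tray. The point is its centre, half-way up.
- bung2_mid (a point): Loose tapered wooden barrel bung, dark brown, 36 mm across the top, 31 mm across the foot, 28 mm tall, about 25 g; one of four that start standing on the tray. The point is its centre, half-way up.
- bung3_mid (a point): Loose tapered wooden barrel bung, dark brown, 36 mm across the top, 31 mm across the foot, 28 mm tall, about 25 g; one of four that start standing on the tray. The point is its centre, half-way up.
- cup_mid (a point): Clear plastic cup, 72 mm across, 90 mm high, loose: leave alone. The point is half-way up its axis.
- paint_mid (a point): Red paint jar with white cap, 60 mm across, 80 mm high, loose: leave alone. The point is half-way up its axis.
- brush: Loose paint brush lying on the table: leave alone. Origin: its underside near the middle; it lies along its x.
Mind the look-alikes: they are no part of the job. Of the things that look like the box, the largest one is meant. What is shaped like the part that bears bung1_mid but turquoise is not meant.

How it is judged:
By the outcome, as a careful person would: the job done as asked, in the order asked, and still so for the second after the job is handed in, while the arm keeps its last pose, push and grip.
It also fails if it takes over 64 s, if anything falls off the work surface, if the arm or the gripper's body presses on something with over 40 N, if the wrist force passes 120 N, or if a joint passes its speed limit or range.

ROBOT

A 6-joint arm with a two-finger parallel gripper is mounted at the origin on the work surface. World frame = base frame: x ahead of the robot, y to its left, z up, the work surface at z = 0. Lengths are in mm, angles in rad, forces in N, time in s.
With the tool pointing down it reaches from about 400 to 925 mm from the base axis. Payload 12.5 kg.
Tool frame: the origin (TCP) lies midway between the tips of the shut fingers; the grasp point (between the pads) lies 19 mm behind it; y points along the fingers, x is the direction in which the jaws open and shut, and the axes are right-handed (so a half turn about y gives the same grasp; the last joint's range is limited). The gripper opens to 95 mm and grips with 3 to 60 N. Pads are 20 mm wide; open, the fingers measure 119 mm over their backs; the gripper's body (75 mm by 180 mm) begins 59 mm behind the grasp point.
Start: joints at [-1.397, 0.491, 1.559, -0, 1.092, -0.106], TCP at [172.625, -600.706, 214.661] pointing down, gripper open.
Joint ranges: [-3.1, 3.1], [-0.84, 2.19], [0.05, 2.79], [-1.13, 4.28], [0.06, 2.93], [-2.69, 2.69]. Speed limits (rad/s): [2.22, 2.22, 2.79, 3.14, 3.14, 3.14].

INTERFACE

Orientations are given as [roll, pitch, yaw] about the fixed x, y, z axes, in that order (R = Rz(yaw) Ry(pitch) Rx(roll)).
In Python, from cell import env, vision, job gives the robot as it stands.
- The arm moves only by the shell command python3 -m crank 'ROWS' [OPENING]. ROWS is JSON, a list of rows, each a list of 6 numbers: the shift along the tool's x, y, z in mm, then the turn, a rotation vector about the tool's x, y, z in degrees. In form: [[x, y, z, rx, ry, rz], ...]. A call has 1 to 5 rows; each row is the pose to reach, as a shift and turn from the pose measured when the call began, along the tool's axes at that moment; what a row does not reach only later rows make up. A row lasts 1/10 s, in which the tool goes at most 50 mm and 8.59 degrees, less where a joint would pass 70% of its speed; a pose out of reach is approached as far as the arm can. A call with a gripper value outside its range is refused whole. OPENING is the opening, from 0 (shut) to 1 (fully open), set as the call begins (- or left out, the last holds). The fingers move at their own pace and stop on an object; the grip force is fixed at half the most. Time passes only in rows, so rows that repeat a pose let the fingers close. It gives the time, the measured TCP pose, the force and the opening at its end, in the units of the state.
- env.state(): the state, without advancing time (a new reading comes with each control period).
- vision.read_camera(name): name is "scene" or "top"; returns (picture, depth): 420x560x3 uint8, blue, green, red; 420x560 float32, mm along the optical axis (not along the pixel's ray), 0 where there is no reading.
- vision.calibration(name): a dict with "vertical_fov" (degrees; the focal length in pixels is half the picture's height over the tangent of half this angle, whatever the lens; pixels are square), "cx", "cy" (the principal point, pixels), "dist" ([k1, k2, p1, p2, k3] as OpenCV has them; the pictures are not rectified), "pose" (4x4, takes a point from camera to world coordinates). Camera axes: x right, y down, z forward; pixel columns grow to the right and rows downward; lengths in mm; the calibration is good to about 2 mm. A picture is of the moment at which its call begins. calibration takes no time and is no camera call.
- job.job_done(): hands the job in, once; it reports no verdict.
The state is a dict: "t": time; "joints": joint angles; "qvel": joint speeds; "tau": joint torques, N m; "eef_pos": TCP position; "tcp_rot": TCP orientation; "ft_force": force on the tool from outside, world axes, zero at the start; "moment": the same for the moment, N m; "opening": opening from 0.0 (shut) to 1.0 (fully open).
Only numpy, scipy, OpenCV 4.12 (cv2) and the standard library are available. Lean on these libraries where they do the work, as an engineer would, in place of code of your own. Each camera call takes 0.05 s, during which the arm holds its last target.

## Working session

There is one attempt and no reset: what is moved stays moved. The work goes in short steps, Python scripts to look and compute and a shell command to move; the robot and the scene stay as the last step left them, time stands still between calls to the robot, and variables do not carry over. Pictures are saved under pics/ and viewed, and the job is handed in when it is done.

```bash
ls; mkdir -p pics
python3 - <<'E'
from cell import env,vision,job
import cv2,numpy as np
print(env.state())
for n in("scene","top"):
    im,d=vision.read_camera(n); cv2.imwrite(f"pics/{n}0.png",im); np.save(f"pics/{n}0.npy",d)
    print(n,vision.calibration(n))
E
```

```text
pics
{'t': 0.0, 'joints': array([-1.39657127e+00,  4.91559772e-01,  1.55949140e+00, -2.15284997e-05,
        1.09168516e+00, -1.05582274e-01]), 'qvel': array([-0.00108675, -0.00061371, -0.00274632, -0.00088939, -0.00198888,
       -0.00047772]), 'tau': array([-2.87003437e-03, -6.12642145e+01, -2.58185613e+01,  6.90490636e-02,
        4.81279241e-02, -1.15639596e-04]), 'eef_pos': array([ 172.58844334, -600.42610508,  214.04717027]), 'tcp_rot': array([-1.57069479e+00,  1.13931921e-03, -1.29097900e+00]), 'ft_force': array([-0.63870847, -0.68060903, -0.34205616]), 'moment': array([-0.04244365,  0.05157787,  0.00272429]), 'opening': 1.0011287877597763}
scene {'vertical_fov': 42.77065826553352, 'cx': 286.0811929045472, 'cy': 211.78564055944443, 'dist': array([0.01027503, 0.        , 0.        , 0.        , 0.        ]), 'pose': array([[-8.79342558e-01,  4.04343716e-01, -2.51521024e-01,
         8.92825596e+02],
       [ 4.76162638e-01,  7.40992605e-01, -4.73496675e-01,
         6.50595771e+02],
       [-5.08018655e-03, -5.36130691e-01, -8.44119703e-01,
         1.29527770e+03],
       [ 0.00000000e+00,  0.00000000e+00,  0.00000000e+00,
         1.00000000e+00]])}
top {'vertical_fov': 51.200879768819455, 'cx': 283.5038488868975, 'cy': 202.48162176739854, 'dist': array([0.00143358, 0.        , 0.        , 0.        , 0.        ]), 'pose': array([[-2.85593182e-02, -9.76263071e-01,  2.14696953e-01,
         2.58626636e+02],
       [-9.99590594e-01,  2.75200178e-02, -7.82893631e-03,
        -7.27012128e+00],
       [ 1.73463743e-03, -2.14832644e-01, -9.76649336e-01,
         1.44091251e+03],
       [ 0.00000000e+00,  0.00000000e+00,  0.00000000e+00,
         1.00000000e+00]])}
```

View pics/scene0.png

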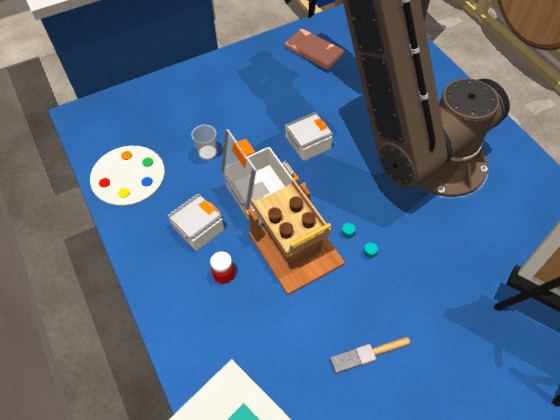

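View pics/top0.png

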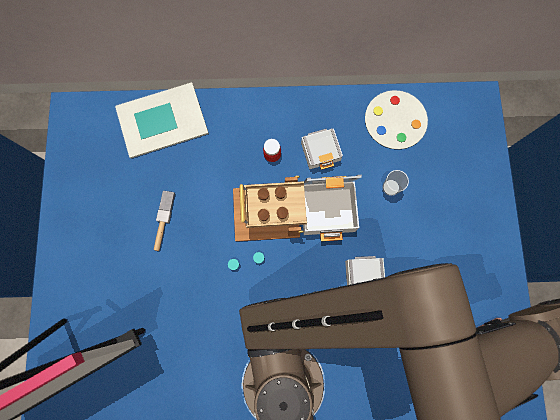

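Run:
```python
import cv2
a=cv2.imread("pics/top0.png")[165:260,220:380]; cv2.imwrite("pics/topc.png",cv2.resize(a,None,fx=5,fy=5,interpolation=cv2.INTER_CUBIC))
a=cv2.imread("pics/scene0.png")[120:300,205:355]; cv2.imwrite("pics/scc.png",cv2.resize(a,(500,600),interpolation=cv2.INTER_CUBIC))
```

```text
(no output)
```

View pics/topc.png

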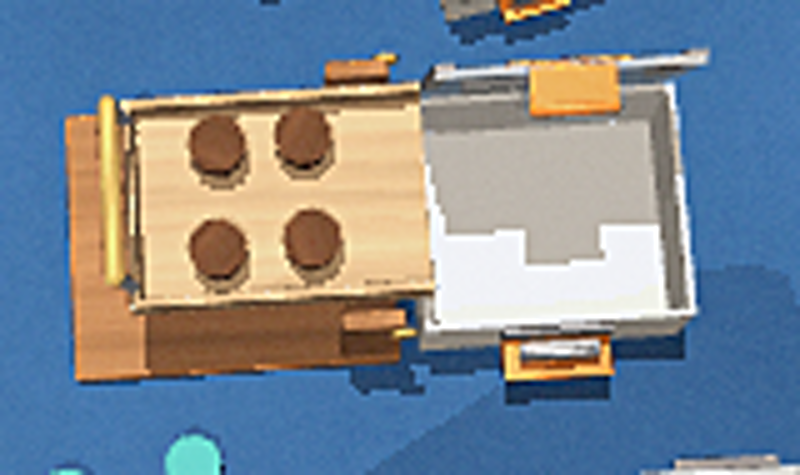

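View pics/scc.png

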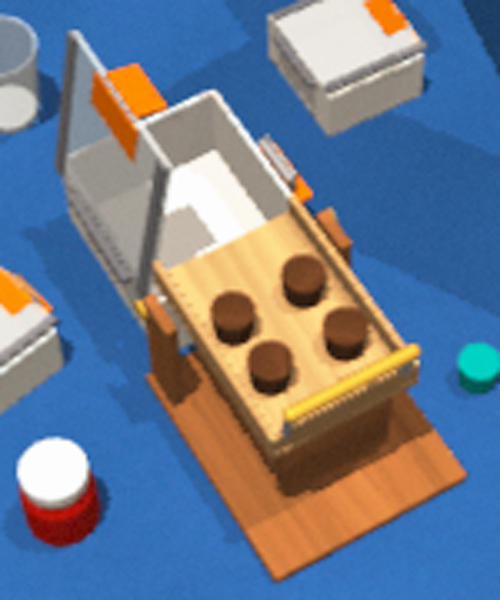

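```bash
cat > h.py <<'E'
from cell import env,vision,job
import numpy as np,cv2
from scipy.spatial.transform import Rotation as R
def K(c):
    f=210/np.tan(np.radians(c["vertical_fov"]/2)); return np.array([[f,0,c["cx"]],[0,f,c["cy"]],[0,0,1.]])
def onz(n,uv,z):
    c=vision.calibration(n); p=cv2.undistortPoints(np.float64([[uv]]),K(c),c["dist"])[0,0]
    T=c["pose"]; d=T[:3,:3]@[p[0],p[1],1]; o=T[:3,3]; return o+d*(z-o[2])/d[2]
def proj(n,P):
    c=vision.calibration(n);T=np.linalg.inv(c["pose"])
    return cv2.projectPoints(np.float64(P).reshape(-1,3),cv2.Rodrigues(T[:3,:3])[0],T[:3,3],K(c),c["dist"])[0][:,0]
def toworld(n,uv,depth):
    c=vision.calibration(n); p=cv2.undistortPoints(np.float64([[uv]]),K(c),c["dist"])[0,0]
    return (c["pose"]@[p[0]*depth,p[1]*depth,depth,1])[:3]
def st():
    s=env.state(); print("t",round(s["t"],2),"p",s["eef_pos"].round(1),"r",s["tcp_rot"].round(3),"F",s["ft_force"].round(1),"op",round(s["opening"],3),"q",s["joints"].round(2)); return s
E
python3 - <<'E'
from h import *
for n,uv,z,l in [("top",(241.6,184.6),176,"bar+x"),("top",(242.6,221.5),176,"bar-x"),("scene",(292,243.9),178,"bar+x"),("scene",(329.5,225.6),178,"bar-x"),
 ("top",(358.2,227.6),85,"box -x-y"),("top",(305,230),85,"box -x+y"),("top",(355.6,182),85,"box +x-y"),("scene",(269.5,148.5),85,"box-x-y"),
 ("scene",(287.5,293.4),15,"base +x+y"),("scene",(344.5,261.6),15,"base -x+y"),("top",(233.2,188.2),15,"base +x+y"),("top",(235.4,241),15,"base-x+y")]:
    print(l,n,onz(n,uv,z).round(1))
E
```

```text
bar+x top [594.8 105.9 176. ]
bar-x top [483.1 103.9 176. ]
bar+x scene [590.6 110.2 178. ]
bar-x scene [486.3 109.3 178. ]
box -x-y top [ 469.7 -249.5   85. ]
box -x+y top [466.8 -82.8  85. ]
box +x-y top [ 617.3 -250.8   85. ]
box-x-y scene [ 471.1 -241.8   85. ]
base +x+y scene [626.8 153.4  15. ]
base -x+y scene [449.5 145.6  15. ]
base +x+y top [625.9 148.6  15. ]
base-x+y top [447.7 142.1  15. ]
```

Run:
```python
from h import *
from scipy.optimize import least_squares
obs=[("top",(241.6,184.6),"s",(52,170,174)),("top",(242.6,221.5),"s",(-52,170,174)),("scene",(292,244.5),"s",(52,170,174)),("scene",(329.7,226.4),"s",(-52,170,174)),
("top",(358.2,227.6),"b",(-75,-85,85)),("top",(305,230),"b",(-75,85,85)),("top",(355.6,182),"b",(75,-85,85)),("scene",(269.5,148.5),"b",(-75,-85,85)),
("scene",(287.5,293.4),"s",(90,212,12)),("scene",(344.5,261.6),"s",(-90,212,12)),("top",(233.2,188.2),"s",(90,212,12)),("top",(235.4,241),"s",(-90,212,12))]
def W(p,k,P):
    o=p[0:2] if k=="b" else p[2:4]
    c,s=np.cos(p[4]),np.sin(p[4]); return [o[0]+c*P[0]-s*P[1],o[1]+s*P[0]+c*P[1],P[2]]
f=lambda p:np.concatenate([proj(n,W(p,k,P))[0]-uv for n,uv,k,P in obs])
r=least_squares(f,[545,-165,540,-60,0.02],loss="soft_l1",x_scale=[1,1,1,1,.01])
print(r.x.round(3)); print(f(r.x).reshape(-1,2).round(1))
for k,P in [("s",(0,170,174)),("s",(0,0,112)),("b",(75,0,85)),("b",(75,0,85+138))]:print(k,np.round(W(r.x,k,P),1))
# depth on bar
d=np.load("pics/top0.npy")
for v in (190,203,215):
  for u in(241,242,243): print(u,v,toworld("top",(u,v),d[v,u]).round(1))
# lid: pad depth
for v,u in ((182,335),(184,330),(184,340)): print(toworld("top",(u,v),d[v,u]).round(1))
```

```text
[ 5.42236e+02 -1.64065e+02  5.41194e+02 -6.35210e+01  1.90000e-02]
[[-0.4  1.7]
 [-0.5 -0.8]
 [-0.3 -0.8]
 [-1.  -1.2]
 [ 0.3  0.3]
 [-0.7  0.4]
 [-1.  -0.4]
 [-0.7 -2.3]
 [-0.7 -0.5]
 [ 0.9  0.5]
 [-0.4 -0.1]
 [-1.3  0.3]]
s [538.  106.4 174. ]
s [541.2 -63.5 112. ]
b [ 617.2 -162.7   85. ]
b [ 617.2 -162.7  223. ]
241 190 [576.4 107.2 183.1]
242 190 [576.1 104.1 184.1]
243 190 [577.1 101.6 179.6]
241 203 [537.3 107.6 182.1]
242 203 [537.  104.5 183.3]
243 203 [537.6 101.9 180.1]
241 215 [501.7 108.  180.6]
242 215 [501.3 104.9 182.1]
243 215 [501.6 102.2 180.3]
[ 576.  -163.6  247.3]
[ 572.6 -150.1  239.6]
[ 570.9 -178.   242.9]
```

```bash
cat >> h.py <<'E'
def rows(*tg):
    """each target: (x,y,z,yaw) tool down (optionally full Rotation as 4th)"""
    s=env.state(); p=s["eef_pos"]; R0=R.from_euler("xyz",s["tcp_rot"])
    for t in tg:
        R1=t[3] if isinstance(t[3],R) else R.from_euler("xyz",[-np.pi/2,0,t[3]])
        d=R0.inv().apply(np.array(t[:3])-p); w=np.degrees((R0.inv()*R1).as_rotvec())
        print(d.round(1).tolist()+w.round(1).tolist())
E
python3 - <<'E'
from h import *
rows((220,-580,250,-1.38),(260,-560,280,-1.46),(300,-540,310,-1.552),(345,-520,330,-1.552),(385,-495,340,-1.552))
E
```

```text
[-6.6, -35.9, 51.2, -0.0, 5.1, -0.1]
[-14.8, -65.9, 95.2, -0.0, 9.7, -0.1]
[-23.0, -95.8, 139.2, 0.0, 15.0, -0.1]
[-29.9, -115.8, 188.0, 0.0, 15.0, -0.1]
[-42.8, -125.8, 233.3, 0.0, 15.0, -0.1]
```

```bash
python3 -m crank '[[-5,-30,38,0,5,0],[-12,-60,75,0,10,0],[-20,-90,115,0,15,0],[-29,-110,155,0,15,0],[-36,-120,195,0,15,0]]' 1
python3 - <<'E'
from h import *
st(); rows((390,-490,340,-1.552),(430,-460,340,-1.552),(460,-430,345,-1.552),(490,-395,345,-1.552),(510,-355,345,-1.552))
E
```

```text
t: 0.6
eef_pos: [351.5, -511.3, 336.2]
tcp_rot: [-1.57, -0.001, -1.553]
ft_force: [0.8, -0.2, -0.7]
opening: 1.0
t 0.6 p [ 351.5 -511.3  336.2] r [-1.570e+00 -1.000e-03 -1.553e+00] F [ 0.8 -0.2 -0.7] op 1.0 q [-1.08  0.39  1.4   0.    1.35  0.48]
[-20.6, -3.7, 38.9, -0.1, -0.1, 0.1]
[-49.9, -3.7, 79.4, -0.1, -0.1, 0.1]
[-79.4, -8.7, 109.9, -0.1, -0.1, 0.1]
[-113.8, -8.8, 140.5, -0.1, -0.1, 0.1]
[-153.5, -8.8, 161.3, -0.1, -0.1, 0.1]
```

```bash
python3 -m crank '[[-25,-4,35,0,0,0],[-50,-6,75,0,0,0],[-80,-8,105,0,0,0],[-114,-8,135,0,0,0],[-154,-8,155,0,0,0]]'; python3 -m crank '[[-40,0,18,0,0,0],[-84,0,30,0,0,0],[-130,0,35,0,0,0],[-176,0,36,0,0,0],[-222,0,36,0,0,0]]';  python3 - <<'E'
from h import *
st(); rows((538,106,250,-1.552),(538,106,155,-1.552))
E
```

```text
t: 1.1
eef_pos: [505.2, -353.3, 343.4]
tcp_rot: [-1.57, -0.0, -1.553]
ft_force: [0.6, 0.4, 0.2]
opening: 0.998
t: 1.6
eef_pos: [537.0, -128.8, 342.9]
tcp_rot: [-1.571, -0.0, -1.553]
ft_force: [1.3, -0.6, 0.3]
opening: 0.996
t 1.6 p [ 537.  -128.8  342.9] r [-1.571 -0.    -1.553] F [ 1.3 -0.6  0.3] op 0.996 q [-0.35  0.28  1.55 -0.    1.31  1.2 ]
[-234.7, 92.9, 5.3, 0.0, -0.1, 0.0]
[-234.7, 187.9, 5.3, 0.0, -0.1, 0.0]
```

```bash
python3 -m crank '[[-47,0,2,0,0,0],[-94,0,4,0,0,0],[-141,0,5,0,0,0],[-188,0,5,0,0,0],[-234,0,5,0,0,0]]'; python3 -m crank '[[0,40,0,0,0,0],[0,80,0,0,0,0],[0,110,0,0,0,0],[0,110,0,0,0,0]]';  python3 - <<'E'
from h import *
st(); rows((538,106,155,-1.552))
for n in("scene","top"):
    im,d=vision.read_camera(n); cv2.imwrite(f"pics/{n}1.png",im)
a=cv2.imread("pics/scene1.png")[100:300,190:390]; cv2.imwrite("pics/scc1.png",cv2.resize(a,(600,600),interpolation=cv2.INTER_CUBIC))
E
```

```text
t: 2.1
eef_pos: [537.3, 107.2, 342.7]
tcp_rot: [-1.571, -0.0, -1.553]
ft_force: [0.6, -0.2, -0.5]
opening: 1.0
t: 2.5
eef_pos: [535.5, 107.2, 229.2]
tcp_rot: [-1.579, -0.001, -1.553]
ft_force: [0.4, -0.2, 0.7]
opening: 1.002
t 2.5 p [535.5 107.2 229.2] r [-1.579e+00 -1.000e-03 -1.553e+00] F [ 0.4 -0.2  0.7] op 1.002 q [ 0.08  0.37  1.73 -0.    1.05  1.63]
[1.2, 74.2, 3.1, 0.4, -0.0, 0.0]
```

View pics/scc1.png

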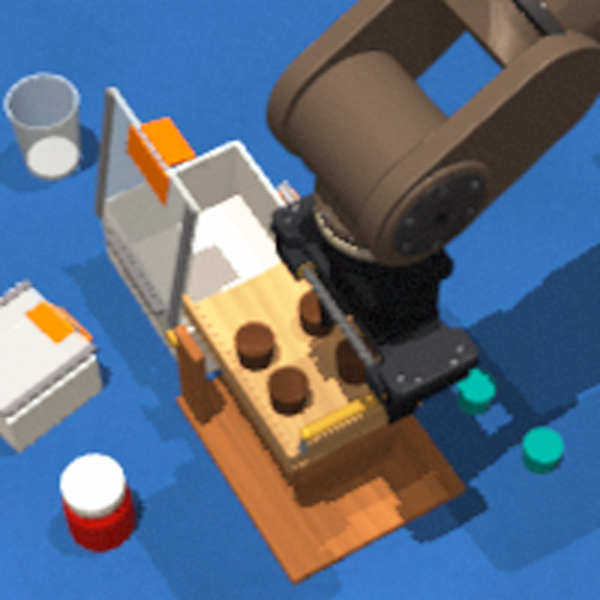

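The gripper hangs above the bar (crop about 340,415), the box cover upright to its left; nothing touched. Descending and closing.

```bash
python3 -m crank '[[0,35,2,0,0,0],[1,60,3,0.4,0,0],[1,73,3,0.4,0,0],[1,73,3,0.4,0,0]]';  python3 -m crank '[[0,0,0,0,0,0],[0,0,0,0,0,0],[0,0,0,0,0,0],[0,0,0,0,0,0],[0,0,0,0,0,0]]' 0;  python3 -m crank '[[0,0,0,0,0,0],[0,0,0,0,0,0],[0,0,0,0,0,0],[0,0,0,0,0,0],[0,0,0,0,0,0]]' 0; python3 -c "
from h import *
st()"
```

```text
t: 3.0
eef_pos: [540.8, 106.1, 160.7]
tcp_rot: [-1.565, -0.0, -1.553]
ft_force: [0.5, -0.6, 0.4]
opening: 1.0
t: 3.5
eef_pos: [540.9, 106.1, 161.0]
tcp_rot: [-1.564, -0.0, -1.553]
ft_force: [0.6, -0.8, 0.2]
opening: 0.634
t: 4.0
eef_pos: [540.9, 106.1, 161.0]
tcp_rot: [-1.564, -0.0, -1.553]
ft_force: [0.1, -0.9, 0.1]
opening: 0.214
t 4.0 p [540.9 106.1 161. ] r [-1.564 -0.    -1.553] F [ 0.1 -0.9  0.1] op 0.214 q [ 0.07  0.45  1.81 -0.    0.88  1.63]
```

```bash
python3 -m crank '[[0,6,-2,0,0,0],[0,6,-2,0,0,0]]';  python3 -m crank '[[0,0,0,0,0,0],[0,0,0,0,0,0],[0,0,0,0,0,0],[0,0,0,0,0,0],[0,0,0,0,0,0]]' 0; python3 -c "
from h import *
st()"
```

```text
t: 4.2
eef_pos: [539.0, 106.8, 154.8]
tcp_rot: [-1.563, 0.001, -1.553]
ft_force: [1.9, 7.6, 0.9]
opening: 0.122
t: 4.7
eef_pos: [539.0, 106.9, 154.8]
tcp_rot: [-1.563, 0.001, -1.553]
ft_force: [0.2, 2.7, 2.8]
opening: 0.119
t 4.7 p [539.  106.9 154.8] r [-1.563e+00  1.000e-03 -1.553e+00] F [0.2 2.7 2.8] op 0.119 q [0.08 0.45 1.82 0.   0.86 1.63]
```

Run:
```python
import numpy as np
def D(t): c,s=np.cos(t),np.sin(t); return np.array([-(170*c-62*s-170),-(170*s+62*c-62)])
for a,ts in [(0,(.08,.16,.24,.32,.4)),(.4,(.44,.48,.52,.56,.6)),(.6,(.64,.68,.72,.76,.8)),(.8,(.84,.88,.92,.96,1.0))]:
    print(a,[ (D(t)-D(a)).round(0).tolist() for t in ts])
```

```text
0 [[5.0, -13.0], [12.0, -26.0], [20.0, -39.0], [28.0, -50.0], [38.0, -61.0]]
0.4 [[5.0, -5.0], [10.0, -10.0], [16.0, -15.0], [21.0, -20.0], [27.0, -24.0]]
0.6 [[6.0, -4.0], [12.0, -8.0], [18.0, -12.0], [25.0, -15.0], [31.0, -18.0]]
0.8 [[7.0, -3.0], [13.0, -5.0], [20.0, -8.0], [27.0, -10.0], [34.0, -11.0]]
```

```bash
python3 -m crank '[[5,-13,0,0,0,0],[12,-26,0,0,0,0],[20,-39,0,0,0,0],[28,-50,0,0,0,0],[38,-61,0,0,0,0]]'
python3 - <<'E'
from h import *
s=st(); p=s["eef_pos"]; h=np.array([-63.5,112]); b=np.array([p[1],p[2]+19])-h; print(np.hypot(*b),np.arctan2(b[1],b[0])-np.arctan2(62,170))
E
```

```text
t: 5.2
eef_pos: [540.2, 69.9, 217.3]
tcp_rot: [-1.56, 0.004, -1.554]
ft_force: [4.6, 12.7, 6.5]
opening: 0.12
t 5.2 p [540.2  69.9 217.3] r [-1.56   0.004 -1.554] F [ 4.6 12.7  6.5] op 0.12 q [0.01 0.37 1.76 0.01 1.   1.56]
182.31815484003673 0.4001581544831199
```

```bash
python3 -m crank '[[4,-5,0,0,0,0],[9,-10,0,0,0,0],[15,-15,0,0,0,0],[20,-20,0,0,0,0],[26,-25,0,0,0,0]]'
python3 - <<'E'
from h import *
s=st(); p=s["eef_pos"]; h=np.array([-63.5,112]); b=np.array([p[1],p[2]+19])-h; print(np.hypot(*b),np.arctan2(b[1],b[0])-np.arctan2(62,170))
im,d=vision.read_camera("scene"); cv2.imwrite("pics/s2.png",cv2.resize(im[100:300,190:390],(600,600),interpolation=cv2.INTER_CUBIC))
E
```

```text
t: 5.7
eef_pos: [541.0, 43.5, 242.2]
tcp_rot: [-1.559, 0.004, -1.554]
ft_force: [8.0, -0.8, -7.5]
opening: 0.118
t 5.7 p [541.   43.5 242.2] r [-1.559  0.004 -1.554] F [ 8.  -0.8 -7.5] op 0.118 q [-0.04  0.34  1.73  0.01  1.06  1.51]
183.55907947123157 0.5989366632822906
```

View pics/s2.png

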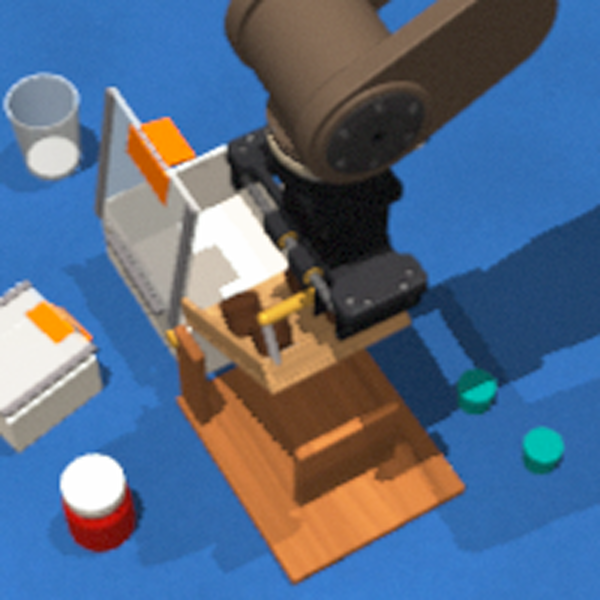

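Tray is up at about 0.6 with the bungs (crop 245,305) sliding towards the lip. Continuing.

```bash
python3 -m crank '[[6,-4,0,0,0,0],[12,-8,0,0,0,0],[18,-11,0,0,0,0],[25,-14,0,0,0,0],[31,-17,0,0,0,0]]';python3 -m crank '[[4,-2,0,0,0,0],[8,-4,0,0,0,0],[12,-5,0,0,0,0],[16,-6,0,0,0,0],[16,-6,0,0,0,0]]'
python3 - <<'E'
from h import *
s=st(); p=s["eef_pos"]; h=np.array([-63.5,112]); b=np.array([p[1],p[2]+19])-h; print(np.hypot(*b),np.arctan2(b[1],b[0])-np.arctan2(62,170))
im,d=vision.read_camera("scene"); cv2.imwrite("pics/s3.png",cv2.resize(im[100:300,190:390],(600,600),interpolation=cv2.INTER_CUBIC))
im,d=vision.read_camera("top"); cv2.imwrite("pics/t3.png",cv2.resize(im[150:270,220:380],(800,600),interpolation=cv2.INTER_CUBIC))
E
```

```text
t: 6.25
eef_pos: [541.9, 12.0, 260.6]
tcp_rot: [-1.557, 0.005, -1.555]
ft_force: [4.1, 3.6, 3.9]
opening: 0.119
t: 6.75
eef_pos: [542.2, -4.3, 267.1]
tcp_rot: [-1.556, 0.005, -1.555]
ft_force: [2.2, 3.1, 4.9]
opening: 0.115
t 6.75 p [542.2  -4.3 267.1] r [-1.556  0.005 -1.555] F [2.2 3.1 4.9] op 0.115 q [-0.13  0.31  1.7   0.01  1.11  1.42]
183.83255920973852 0.8934541418963609
```

View pics/s3.png

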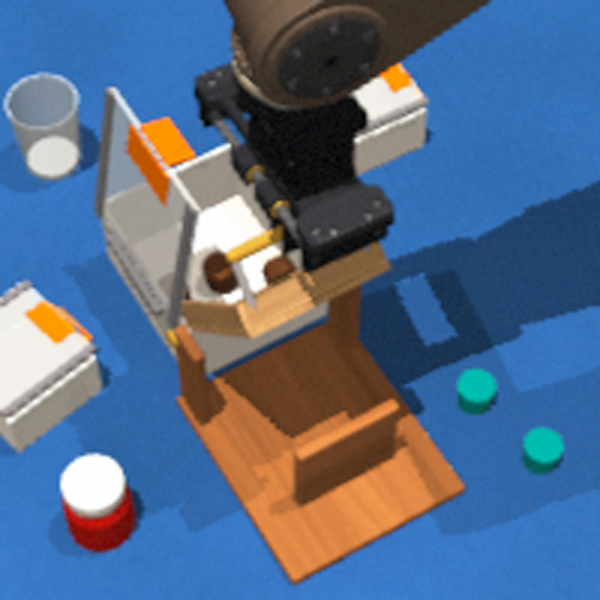

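View pics/t3.png

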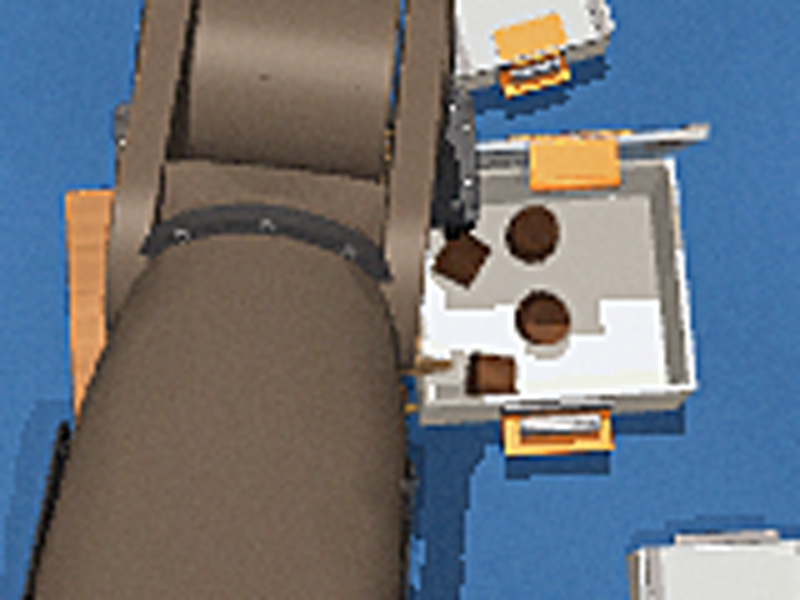

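All four bungs are past the lip, in or dropping into the box (top crop 460,258; 530,235; 543,318; 490,375). Hold briefly and look again.

```bash
python3 -m crank '[[5,-2,0,0,0,0],[8,-2,0,0,0,0],[8,-2,0,0,0,0],[8,-2,0,0,0,0],[8,-2,0,0,0,0]]'
python3 - <<'E'
from h import *
s=st()
im,d=vision.read_camera("scene"); cv2.imwrite("pics/s4.png",cv2.resize(im[100:300,190:390],(600,600),interpolation=cv2.INTER_CUBIC))
im,d=vision.read_camera("top"); cv2.imwrite("pics/t4.png",cv2.resize(im[150:270,220:380],(800,600),interpolation=cv2.INTER_CUBIC))
E
```

```text
t: 7.35
eef_pos: [542.3, -12.1, 269.6]
tcp_rot: [-1.555, 0.005, -1.555]
ft_force: [0.9, 3.4, 7.8]
opening: 0.12
t 7.35 p [542.3 -12.1 269.6] r [-1.555  0.005 -1.555] F [0.9 3.4 7.8] op 0.12 q [-0.15  0.31  1.7   0.01  1.12  1.4 ]
```

View pics/s4.png

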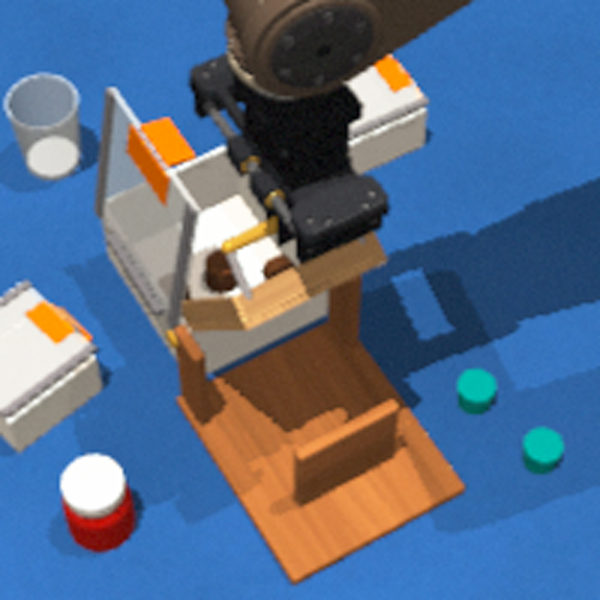

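View pics/t4.png

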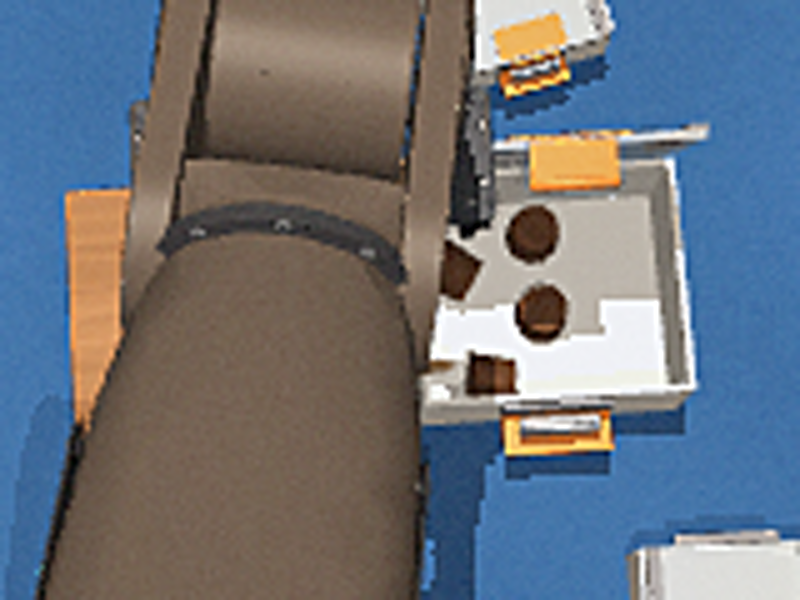

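Run:
```python
import numpy as np
def D(t): c,s=np.cos(t),np.sin(t); return np.array([-(170*c-62*s-170),-(170*s+62*c-62)])
g=[.935,.7,.47,.235,0.0]
for a,b in zip(g,g[1:]): print([ (D(t)-D(a)).round(0).tolist() for t in np.linspace(a,b,6)[1:]])
```

```text
[[-8.0, 3.0], [-16.0, 6.0], [-24.0, 9.0], [-32.0, 13.0], [-39.0, 17.0]]
[[-7.0, 4.0], [-14.0, 9.0], [-21.0, 14.0], [-27.0, 19.0], [-33.0, 25.0]]
[[-6.0, 6.0], [-12.0, 12.0], [-17.0, 19.0], [-23.0, 25.0], [-27.0, 32.0]]
[[-5.0, 7.0], [-9.0, 15.0], [-13.0, 22.0], [-16.0, 30.0], [-19.0, 38.0]]
```

```bash
python3 -m crank '[[-8,3,0,0,0,0],[-16,6,0,0,0,0],[-24,9,0,0,0,0],[-32,13,0,0,0,0],[-39,17,0,0,0,0]]'; python3 -m crank '[[-7,4,0,0,0,0],[-14,9,0,0,0,0],[-21,14,0,0,0,0],[-27,19,0,0,0,0],[-33,25,0,0,0,0]]';python3 -m crank '[[-6,6,0,0,0,0],[-12,12,0,0,0,0],[-17,19,0,0,0,0],[-23,25,0,0,0,0],[-27,32,0,0,0,0]]'
python3 - <<'E'
from h import *
s=st(); p=s["eef_pos"]; h=np.array([-63.5,112]); b=np.array([p[1],p[2]+19])-h; print(np.hypot(*b),np.arctan2(b[1],b[0])-np.arctan2(62,170))
E
```

```text
t: 7.95
eef_pos: [541.1, 27.4, 252.0]
tcp_rot: [-1.558, 0.005, -1.554]
ft_force: [-3.3, -1.9, -2.1]
opening: 0.12
t: 8.45
eef_pos: [540.6, 61.2, 226.7]
tcp_rot: [-1.558, 0.005, -1.554]
ft_force: [-4.8, 0.7, 1.9]
opening: 0.121
t: 8.95
eef_pos: [540.2, 88.8, 194.0]
tcp_rot: [-1.559, 0.005, -1.554]
ft_force: [-6.4, 0.3, 0.7]
opening: 0.114
t 8.95 p [540.2  88.8 194. ] r [-1.559  0.005 -1.554] F [-6.4  0.3  0.7] op 0.114 q [0.04 0.4  1.78 0.01 0.95 1.59]
182.7379643161741 0.23606650232627174
```

```bash
python3 -m crank '[[-5,7,0,0,0,0],[-9,15,0,0,0,0],[-13,22,0,0,0,0],[-16,30,0,0,0,0],[-18,38,0,0,0,0]]'; python3 -m crank '[[0,0,0,0,0,0],[0,0,0,0,0,0],[0,0,0,0,0,0],[0,0,0,0,0,0],[0,0,0,0,0,0]]' 0.9; python3 -m crank '[[0,0,0,0,0,0],[0,0,0,0,0,0],[0,0,0,0,0,0]]' 0.9
python3 - <<'E'
from h import *
st()
E
```

```text
t: 9.45
eef_pos: [540.8, 107.3, 156.4]
tcp_rot: [-1.558, 0.005, -1.554]
ft_force: [-7.3, -18.5, 46.2]
opening: 0.115
t: 9.95
eef_pos: [540.9, 107.3, 156.5]
tcp_rot: [-1.557, 0.005, -1.554]
ft_force: [0.8, 0.2, -0.2]
opening: 0.48
t: 10.25
eef_pos: [540.9, 107.3, 156.5]
tcp_rot: [-1.557, 0.005, -1.554]
ft_force: [0.3, 0.1, 0.6]
opening: 0.73
t 10.25 p [540.9 107.3 156.5] r [-1.557  0.005 -1.554] F [0.3 0.1 0.6] op 0.73 q [0.07 0.45 1.82 0.01 0.86 1.62]
```

Released, tray level. Now straight up, then look.

```bash
python3 -m crank '[[0,-40,0,0,0,0],[0,-85,0,0,0,0],[0,-130,0,0,0,0],[0,-175,0,0,0,0],[0,-205,0,0,0,0]]' 0.9; python3 -m crank '[[0,0,-45,0,0,0],[0,0,-90,0,0,0],[0,0,-100,0,0,0]]' 0;  python3 - <<'E'
from h import *
st()
im,d=vision.read_camera("scene"); cv2.imwrite("pics/s5.png",cv2.resize(im[100:300,190:390],(600,600),interpolation=cv2.INTER_CUBIC))
im,d=vision.read_camera("top"); np.save("pics/t5.npy",d);cv2.imwrite("pics/t5.png",cv2.resize(im[150:270,220:380],(800,600),interpolation=cv2.INTER_CUBIC))
E
```

```text
t: 10.75
eef_pos: [538.2, 106.2, 364.9]
tcp_rot: [-1.554, 0.005, -1.554]
ft_force: [0.4, -0.7, -1.0]
opening: 0.901
t: 11.05
eef_pos: [434.8, 104.6, 363.8]
tcp_rot: [-1.554, 0.006, -1.554]
ft_force: [-0.1, 0.5, 1.1]
opening: 0.705
t 11.05 p [434.8 104.6 363.8] r [-1.554  0.006 -1.554] F [-0.1  0.5  1.1] op 0.705 q [0.09 0.09 1.74 0.   1.3  1.64]
```

View pics/s5.png

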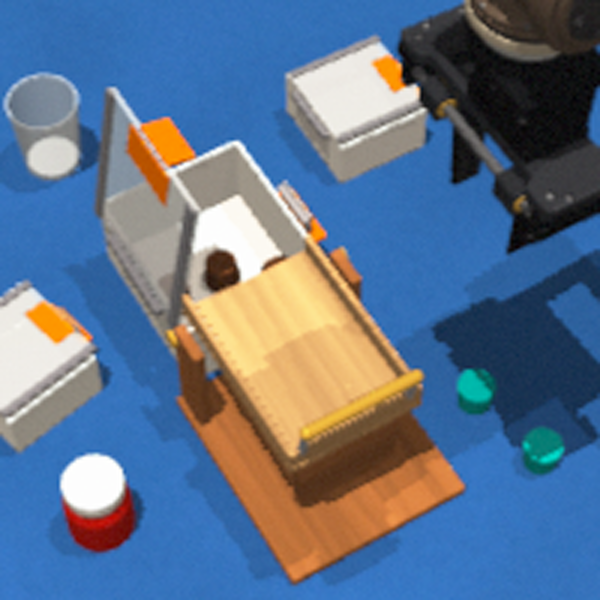

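View pics/t5.png

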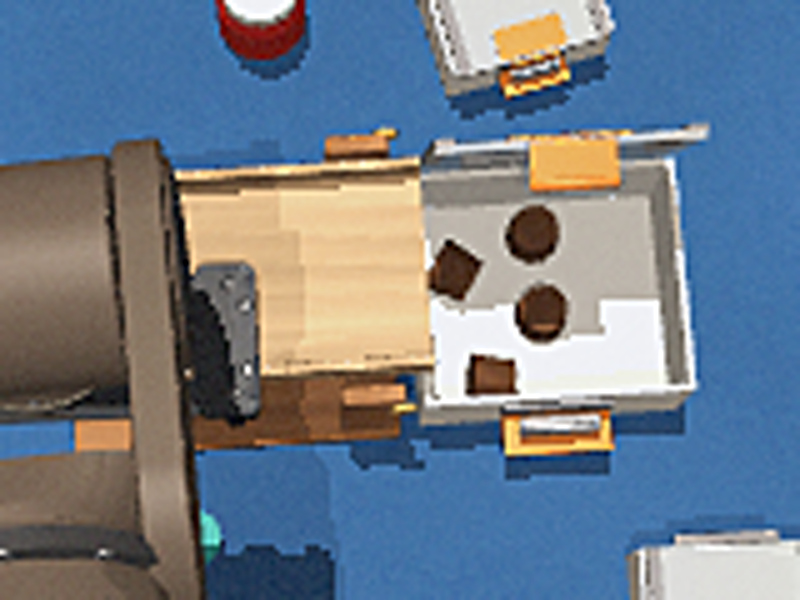

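Run:
```python
from h import *
bx,by,yw=542.2,-164.1,.019
c,s=np.cos(yw),np.sin(yw)
def L(th,u,y,w): # u distance from hinge, w outward
    X=75-u*np.cos(th)+w*np.sin(th); Z=85+u*np.sin(th)+w*np.cos(th)
    return [bx+c*X-s*y,by+s*X+c*y,Z]
for th in (1.3,1.4,1.5,1.6):
  print(th,[proj(n,L(th,158,y,3))[0].round(1).tolist() for n in("top","scene") for y in(78,-78)], "pad",proj("top",L(th,138,0,4))[0].round(1), proj("scene",L(th,138,0,4))[0].round(1))
print("pad seen top",220+574/5,150+163/5,"scene inner",190+150/3,100+160/3)
```

```text
1.3 [[307.1, 183.5], [361.9, 181.0], [259.0, 168.5], [230.8, 126.7]] pad [333.6 181.8] [242.8 152.8]
1.4 [[306.8, 177.9], [361.6, 175.4], [253.3, 170.2], [225.3, 128.2]] pad [333.4 177.1] [238.  154.2]
1.5 [[306.6, 172.4], [361.3, 170.0], [247.6, 172.4], [219.7, 130.1]] pad [333.1 172.4] [233.1 156. ]
1.6 [[306.2, 167.1], [360.8, 164.7], [241.8, 175.0], [214.2, 132.4]] pad [332.7 167.8] [228.2 158.2]
pad seen top 334.8 182.6 scene inner 240.0 153.33333333333334
```

All four bungs lie in the box (top crop 455,270; 530,233; 543,312; 490,375), tray empty and level. Cover angle ≈1.38. Now get the shut fingers behind it.

Run:
```python
from h import *
rows((480,60,364,-1.552),(520,15,364,-1.552),(555,-25,364,-1.552),(585,-60,360,-1.552),(615,-95,355,-1.552),(650,-163,350,-1.552))
print(toworld("top",(333,148),np.load("pics/top0.npy")[148,333]))
```

```text
[45.4, 0.5, 41.9, -1.1, -0.1, -0.3]
[91.0, 1.0, 81.1, -1.1, -0.1, -0.3]
[131.6, 1.4, 115.4, -1.1, -0.1, -0.3]
[167.1, 5.7, 144.7, -1.1, -0.1, -0.3]
[202.7, 11.1, 174.1, -1.1, -0.1, -0.3]
[271.3, 16.3, 207.8, -1.1, -0.1, -0.3]
[ 741.96257535 -187.53382203   61.64304801]
```

```bash
python3 -m crank '[[30,0,30,-0.5,0,0],[64,0,60,-1,0,0],[98,0,90,-1,0,0],[132,4,118,-1,0,0],[166,8,146,-1,0,0]]' 0; python3 -m crank '[[35,0,22,0,0,0],[70,0,42,0,0,0],[105,5,62,0,0,0],[105,5,62,0,0,0]]' 0;python3 - <<'E'
from h import *
st(); rows((650,-163,350,-1.552),(650,-163,225,-1.552))
E
```

```text
t: 11.65
eef_pos: [588.7, -60.9, 356.8]
tcp_rot: [-1.57, 0.006, -1.554]
ft_force: [-0.0, 1.4, 0.5]
opening: 0.198
t: 12.05
eef_pos: [654.7, -169.5, 347.8]
tcp_rot: [-1.573, 0.006, -1.558]
ft_force: [-0.9, -0.6, -0.5]
opening: 0.002
t 12.05 p [ 654.7 -169.5  347.8] r [-1.573  0.006 -1.558] F [-0.9 -0.6 -0.5] op 0.002 q [-0.35  0.48  1.22  0.    1.44  1.2 ]
[-6.5, -2.2, -4.6, 0.1, -0.3, -0.3]
[-5.8, 122.8, -4.3, 0.1, -0.3, -0.3]
```

```bash
python3 -m crank '[[-6,40,0,0,0,0],[-6,80,0,0,0,0],[-6,120,0,0,0,0],[-6,123,-2,0,0,0]]' 0;python3 - <<'E'
from h import *
st()
im,d=vision.read_camera("scene"); cv2.imwrite("pics/s6.png",cv2.resize(im[100:300,190:390],(600,600),interpolation=cv2.INTER_CUBIC))
im,d=vision.read_camera("top"); cv2.imwrite("pics/t6.png",cv2.resize(im[150:270,220:380],(800,600),interpolation=cv2.INTER_CUBIC))
for th in (1.3,1.15,1.0,.85,.7,.55,.4,.3,.25,.2,.15,.12,.1,0): 
    u,w=142,8; print(th,(617.2-u*np.cos(th)+w*np.sin(th)+10*(np.cos(th)**0)).round(0),(85+u*np.sin(th)+w*np.cos(th)).round(0))
E
```

```text
t: 12.45
eef_pos: [651.2, -162.2, 219.1]
tcp_rot: [-1.581, 0.009, -1.558]
ft_force: [0.7, 0.3, 0.1]
opening: 0.001
t 12.45 p [ 651.2 -162.2  219.1] r [-1.581  0.009 -1.558] F [0.7 0.3 0.1] op 0.001 q [-0.34  0.56  1.42  0.01  1.17  1.21]
1.3 597.0 224.0
1.15 576.0 218.0
1.0 557.0 209.0
0.85 539.0 197.0
0.7 524.0 183.0
0.55 510.0 166.0
0.4 500.0 148.0
0.3 494.0 135.0
0.25 492.0 128.0
0.2 490.0 121.0
0.15 488.0 114.0
0.12 487.0 110.0
0.1 487.0 107.0
0 485.0 93.0
```

View pics/s6.png

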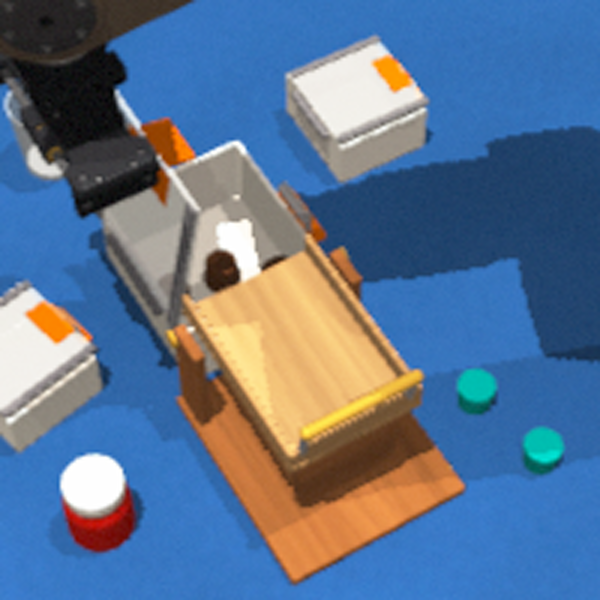

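View pics/t6.png

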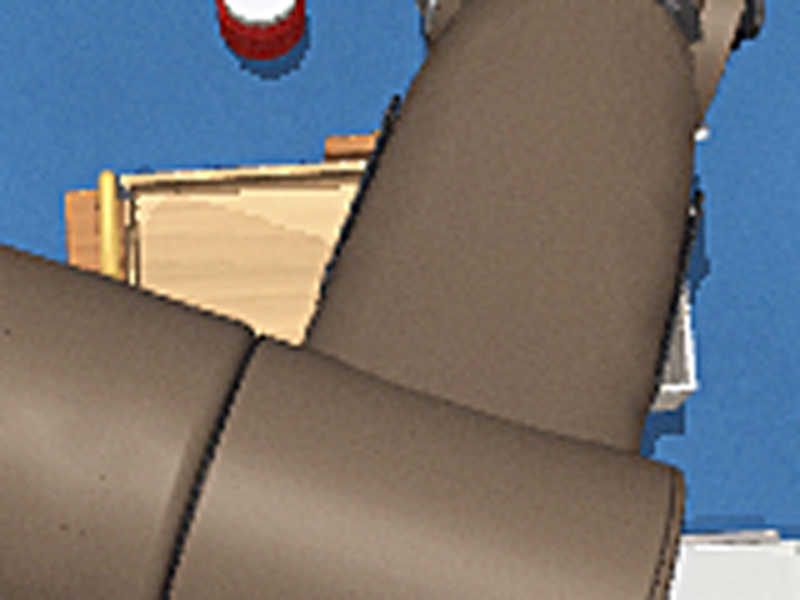

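```bash
python3 -m crank '[[0,0,-25,0,0,0],[0,0,-42,0,0,0],[0,0,-54,0,0,0],[0,0,-66,0,0,0],[0,2,-76,0,0,0]]' 0;python3 - <<'E'
from h import *
st()
im,d=vision.read_camera("scene"); cv2.imwrite("pics/s7.png",cv2.resize(im[100:300,190:390],(600,600),interpolation=cv2.INTER_CUBIC))
E
```

```text
t: 13.05
eef_pos: [576.8, -164.0, 224.2]
tcp_rot: [-1.572, 0.005, -1.558]
ft_force: [1.2, -0.6, -0.4]
opening: 0.006
t 13.05 p [ 576.8 -164.   224.2] r [-1.572  0.005 -1.558] F [ 1.2 -0.6 -0.4] op 0.006 q [-0.39  0.45  1.61  0.01  1.09  1.17]
```

View pics/s7.png

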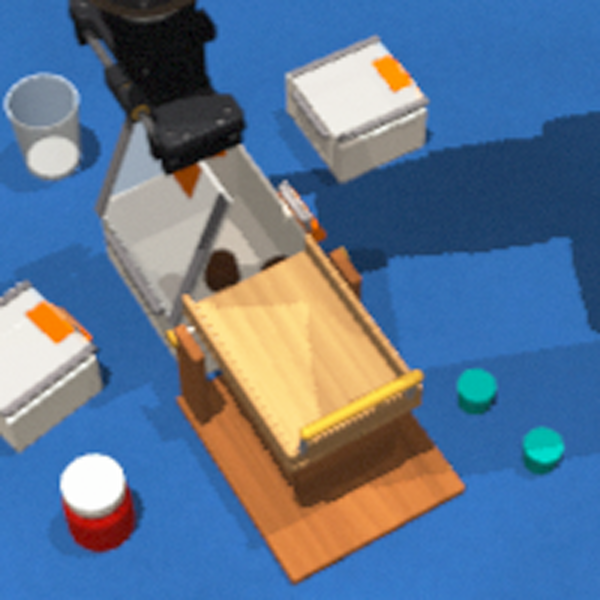

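The cover follows the fingertips (its edge now at crop 220,195). Continuing the arc.

```bash
python3 -m crank '[[0,11,-10,0,0,0],[0,18,-20,0,0,0],[0,24,-29,0,0,0],[0,30,-38,0,0,0],[0,37,-46,0,0,0]]' 0;python3 -c "
from h import *
st();rows((524,-164.5,183,-1.552),(510,-165,166,-1.552),(500,-165,148,-1.552))"
```

```text
t: 13.6
eef_pos: [528.8, -164.3, 186.4]
tcp_rot: [-1.573, 0.006, -1.558]
ft_force: [-0.8, -0.9, -0.5]
opening: 0.003
t 13.6 p [ 528.8 -164.3  186.4] r [-1.573  0.006 -1.558] F [-0.8 -0.9 -0.5] op 0.003 q [-0.42  0.42  1.77  0.01  0.96  1.13]
[0.1, 3.4, -4.8, 0.1, -0.3, -0.3]
[0.5, 20.4, -18.8, 0.1, -0.3, -0.3]
[0.5, 38.4, -28.8, 0.1, -0.3, -0.3]
```

```bash
python3 -m crank '[[0,8,-8,0,0,0],[0,16,-15,0,0,0],[0,24,-21,0,0,0],[0,32,-26,0,0,0],[0,40,-30,0,0,0]]' 0;python3 - <<'E'
from h import *
st()
im,d=vision.read_camera("scene"); cv2.imwrite("pics/s8.png",cv2.resize(im[100:300,190:390],(600,600),interpolation=cv2.INTER_CUBIC))
E
```

```text
t: 14.1
eef_pos: [498.3, -164.5, 145.8]
tcp_rot: [-1.573, 0.006, -1.558]
ft_force: [0.3, -0.4, 0.6]
opening: 0.005
t 14.1 p [ 498.3 -164.5  145.8] r [-1.573  0.006 -1.558] F [ 0.3 -0.4  0.6] op 0.005 q [-0.45  0.44  1.88  0.01  0.83  1.11]
```

View pics/s8.png

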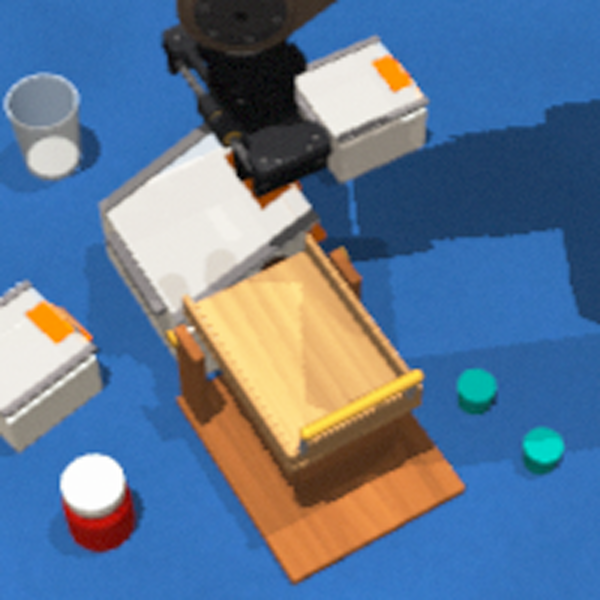

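Cover is down to about 0.38 with the fingertips on its pad. Lowering to just above the clip.

```bash
python3 -m crank '[[0,9,-5,0,0,0],[0,18,-9,0,0,0],[0,26,-12,0,0,0],[0,33,-15,0,0,0],[1,38,-17,0,0,0]]' 0;python3 -c "
from h import *
st();rows((481,-165.5,93,-1.552))"
```

```text
t: 14.65
eef_pos: [479.9, -165.1, 106.0]
tcp_rot: [-1.576, 0.007, -1.558]
ft_force: [0.4, -0.1, 1.0]
opening: 0.005
t 14.65 p [ 479.9 -165.1  106. ] r [-1.576  0.007 -1.558] F [ 0.4 -0.1  1. ] op 0.005 q [-0.46  0.48  1.95  0.01  0.72  1.09]
[0.5, 13.0, 1.2, 0.3, -0.3, -0.4]
```

```bash
python3 -m crank '[[0,2,0,0,0,0],[0,4,0,0,0,0],[0,6,0,0,0,0],[0,6,0,0,0,0]]' 0;python3 -m crank '[[0,1,0,0,0,0],[0,2,0,0,0,0],[0,3,0,0,0,0],[0,3,0,0,0,0]]' 0;python3 -m crank '[[0,1,0,0,0,0],[0,2,0,0,0,0],[0,2,0,0,0,0]]' 0
```

```text
t: 15.05
eef_pos: [479.4, -165.1, 100.0]
tcp_rot: [-1.577, 0.007, -1.558]
ft_force: [-2.2, -0.9, 2.8]
opening: 0.004
t: 15.45
eef_pos: [479.5, -165.1, 96.8]
tcp_rot: [-1.577, 0.007, -1.558]
ft_force: [-0.6, -0.2, 0.4]
opening: 0.008
t: 15.75
eef_pos: [479.5, -165.0, 94.6]
tcp_rot: [-1.577, 0.007, -1.558]
ft_force: [0.1, -0.2, -0.2]
opening: 0.003
```

```bash
python3 -m crank '[[0,1,0,0,0,0],[0,2,0,0,0,0],[0,2,0,0,0,0]]' 0;python3 -m crank '[[0,1,0,0,0,0],[0,1,0,0,0,0],[0,1,0,0,0,0]]' 0
```

```text
t: 16.05
eef_pos: [479.5, -165.0, 93.1]
tcp_rot: [-1.576, 0.007, -1.558]
ft_force: [-1.4, 0.7, 8.5]
opening: 0.005
t: 16.35
eef_pos: [479.6, -165.1, 93.0]
tcp_rot: [-1.576, 0.007, -1.558]
ft_force: [-3.8, 1.7, 14.5]
opening: 0.002
```

```bash
python3 -m crank '[[0,1,0,0,0,0],[0,2,0,0,0,0],[0,2,0,0,0,0],[0,2,0,0,0,0]]' 0;python3 - <<'E'
from h import *
st()
im,d=vision.read_camera("scene"); cv2.imwrite("pics/s9.png",cv2.resize(im[100:300,190:390],(600,600),interpolation=cv2.INTER_CUBIC)); cv2.imwrite("pics/s9f.png",im)
im,d=vision.read_camera("top"); cv2.imwrite("pics/t9.png",im)
st()
E
```

```text
t: 16.75
eef_pos: [479.6, -165.1, 92.8]
tcp_rot: [-1.575, 0.006, -1.557]
ft_force: [-7.6, 2.9, 26.4]
opening: 0.003
t 16.75 p [ 479.6 -165.1   92.8] r [-1.575  0.006 -1.557] F [-7.6  2.9 26.4] op 0.003 q [-0.46  0.5   1.97  0.01  0.68  1.09]
t 16.85 p [ 479.6 -165.1   92.8] r [-1.574  0.006 -1.558] F [-7.   2.9 27.5] op 0.008 q [-0.46  0.5   1.97  0.01  0.68  1.09]
```

View pics/s9.png

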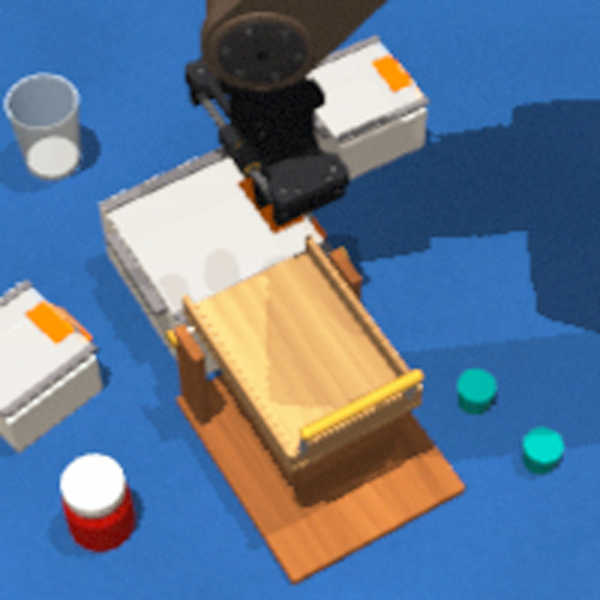

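View pics/t9.png

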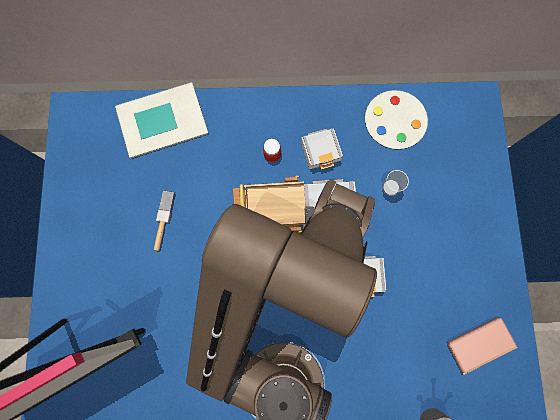

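Cover lies flat on the rim, fingertips pressing at 93 mm with about 27 N; cup (396,183), jar (272,150) and brush (163,220) are unmoved, tray level.

```bash
python3 -c "
from h import *
print(job.job_done()); st()"
```

```text
the job is handed in; nothing more can be done
None
the job is handed in; nothing more can be done
```

I tipped the tray by its brass bar to about 0.93 rad, and all four bungs slid into the white box. I then lowered the tray to level and let go. After that I swung the cover over from behind with the shut fingers and pressed its pad until it was shut. I handed the job in at about 17 s, still pressing.

**Bungs and tray:** after the tray was back down, the top picture showed all four bungs in the box and the scene picture showed the tray empty and level.

**Cover and clip:** I did not see the clip snap. The pad force dropped from about 3 N to about 0 as the fingertips went from 100 to 97 mm. They then met rigid contact at 93 mm, the height given for the pad when shut, and the cover lies flat in the picture. The force peak that drives the clip over (about 10 N) did not show in the readings, since I only had one at the end of each move.

**Final push:** about 27 N on the pad, steady between the last two readings.

**Other things:** the cup, paint jar and brush look unmoved in the last pictures. The highest wrist force I read was about 50 N, when the tray met its stop on the way down with the bar still gripped. That is below the 120 N limit.

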